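# Stand a toppled solvent bottle up against the splash board

## Robot

A 6-joint arm with a two-finger parallel gripper is mounted at the origin on a cart in front of the work surface, level with it; the furniture and walls round the work are solid. World frame = base frame: x ahead of the robot, y to its left, z up, the work surface at z = 0. Lengths are in m, angles in rad, forces in N, time in s.
With the tool pointing down it reaches from about 0.3 to 0.95 m from the base axis. Payload 3.1 kg.
Tool frame: the origin (TCP) lies midway between the tips of the shut fingers; the grasp point (between the pads) lies 19 mm behind it (grip_point_offset is the distance from the TCP to the grasp point, in m); z points along the fingers, y is the direction in which the jaws open and shut (so a half turn about z gives the same grasp; the last joint's range is limited). The gripper opens to 85 mm and grips with 20 to 120 N. Pads are 22 mm wide; open, the fingers measure 114 mm over their backs; the gripper's body (76 mm by 85 mm) begins 54 mm behind the grasp point. The pads swing forward as they close: fully open they stand 13 mm farther back than shut.
Start: joints at [1.189, 0.308, 1.634, -0, 1.2, -0.07], TCP at [0.192, 0.595, 0.231] pointing down, gripper open.
Joint ranges: [-3.06, 3.06], [-0.79, 1.96], [0.05, 2.63], [-1.19, 4.34], [0.05, 2.64], [-2.94, 2.94]. Speed limits (rad/s): [2.79, 2.79, 3.14, 3.14, 3.14, 3.14].

## Interface

Orientations are given as a 3x3 rotation matrix whose columns are the frame's x, y, z axes.
In Python, from station import * gives the robot as it stands.
- The arm moves only by the shell command python3 -m inch 'ROWS' [FORCE]. ROWS is JSON, a list of rows, each a list of 7 numbers: the shift along the tool's x, y, z in mm, then the turn, a rotation vector about the tool's x, y, z in rad, then the closure, from 0 (fully open) to 1 (shut). A call has 1 to 20 rows; each row is the pose to reach, as a shift and turn from the pose commanded when the call began, along the tool's axes at that moment; what a row does not reach only later rows make up. A row lasts 1/8 s, in which the tool goes at most 62.5 mm and 10.7 degrees, less where a joint would pass 70% of its speed; a pose out of reach is approached as far as the arm can. A call with a gripper value outside its range is refused whole. The fingers move at their own pace and stop on an object; FORCE is the grip in N (left out, the last holds). Time passes only in rows, so rows that repeat a pose let the fingers close. It gives the time, the measured TCP pose, the force and the opening at its end, in the units of the state.
- read_state(): the state, without advancing time (a new reading comes with each control period).
- snapshot(name): name is "side" or "top" or "wrist"; returns a dict with "pixels" (400x640x3 uint8, red, green, blue), "K" (3x3 intrinsics, pixels), "R" (3x3) and "t" (3): a world point X has camera coordinates R X + t; the wrist camera has in their place "mount" (4x4, takes a point from camera to tool coordinates, whose origin is the TCP and whose axes are the flange's). Camera axes: x right, y down, z forward; pixel columns grow to the right and rows downward; lengths in m; the calibration is good to about 2 mm. A picture is of the moment at which its call begins: read the wrist's pose just before it. There is no depth.
- finish_job(): hands the job in, once; it reports no verdict.
Trained networks look in a picture, given as the dict that the camera call returned (one of the last four; its "shot" number tells which), for a name from the list of things; names that differ only in an ending like _2 or _b are one class to them, and where a whole thing is asked for, a point or a joint stands for the part that bears it (a point fixed in the world has none). Each returns a list of dicts, best first, with "p" (0 to 1); they miss things now and then, are a little off and sometimes report something else, mostly with a low value. They report only what shows in the picture. A call takes as long as a camera call.
- outline_of(thing, picture): "mask" (400x640 bool, what is visible of it).
- tip_of(thing, picture): "position" ([x, y, z] in m, in world coordinates, good to about 4 mm: a listed point, or the origin of a listed thing).
The state is a dict: "clock": time; "joints": joint angles; "joint_velocities": joint speeds; "tau": joint torques, N m; "position": TCP position; "eef_rot": TCP orientation; "contact_force": force on the tool from outside, world axes, zero at the start; "ft_torque": the same for the moment, N m; "grip_width": opening from 0.0 (shut) to 1.0 (fully open).
Only numpy, scipy, OpenCV 4.12 (cv2) and the standard library are available. Lean on these libraries where they do the work, as an engineer would, in place of code of your own. Each camera call takes 0.05 s, during which the arm holds its last target.

## Task

The white solvent bottle has toppled over in front of the plywood splash board. Without ever lifting it clear of the counter, prop its cap end against the face of the board and gently push it upright along the board, until it stands on its own foot close in front of the board; then let go of it, and leave the grey jar and the coral pot beside it where they are.

Things in the scene. Friction and masses are not known exactly. Their poses are not given: they have to be found in the camera images.
- splash_board: Plywood splash board fixed to the counter, 180 mm wide, 12 mm thick, 272 mm tall. Origin: middle of the foot of its front face. x axis: level, square through the board away from the bottle (front face is the plane x = 0, work at x < 0, small brackets behind); y along the face, -90 to +90 mm; z up. A drip hood along the top juts 41 mm forward, its underside 260 mm up.
- solvent_bottle: White solvent bottle, round, 192 mm long, 0.17 to 0.34 kg. Origin: centre of its foot's underside; z axis from foot to cap. Body 70 mm in diameter, narrowing at the shoulder to a fixed 31 mm cap spanning 166 to 192 mm from the foot. Starts lying, cap 100 to 123 mm short of the board and pointing within 12 degrees of square at it. Friction about 0.5 to 0.7: it stays put when left leaning 40 degrees on the board.
- bottle_foot (a point): Centre of the underside of the bottle's foot (35 mm above the counter while the bottle lies, 0 when it stands).
- bottle_cap (a point): Centre of the bottle's 31 mm cap, on the axis, 179 mm from the foot; the place to grip the bottle.
- glaze_jar: Bystander: grey pot with black lid, 68 mm in diameter, 62 mm tall, origin under its centre.
- paint_coral: Bystander: coral red pot with white lid, 55 mm in diameter, 49 mm tall, origin under its centre.

How it is judged:
On the way:
1. the bottle is propped against the board: it touches the board while its axis stands between 15 and 65 degrees from vertical (contact force between solvent_bottle and splash_board above 0.2 N and angle between solvent_bottle's own z axis and vertical between 0.262 and 1.134 rad), for 0.2 s.
At the end, for the whole second after the job is handed in: The bottle stands upright on the counter (within 0.06 rad of vertical, foot within 6 mm of the counter), at rest, in front of the board: its axis at most 75 mm from the front face (a gap of at most 40 mm) and within the board's width (angle between solvent_bottle's own z axis and vertical below 0.06 rad and height (world z) of bottle_foot below 0.006 m and x of bottle_foot in the frame of splash_board between -0.075 and -0.03 m and y of bottle_foot in the frame of splash_board between -0.09 and 0.09 m and linear speed of solvent_bottle below 0.02 m/s and angular speed of solvent_bottle below 0.15 rad/s); the robot touches nothing.
It fails at once if the bottle is lifted clear of the counter (centre of its foot more than 60 mm up) (height (world z) of bottle_foot above 0.06 m).
It fails at once if the bottle is rammed against the board (more than 40 N) (contact force between solvent_bottle and splash_board above 40 N).
It fails at once if the grey jar or the coral pot is shifted by more than 20 mm (distance of any of glaze_jar, paint_coral from where it was at the start of the episode above 0.02 m).
It also fails if it takes over 72 s, if anything falls off the work surface, if the arm or the gripper's body presses on something with over 40 N, if the wrist force passes 120 N, or if a joint passes its speed limit or range.

## Working session

There is one attempt and no reset: what is moved stays moved. The work goes in short steps, Python scripts to look and compute and a shell command to move; the robot and the scene stay as the last step left them, time stands still between calls to the robot, and variables do not carry over. Pictures are saved under pics/ and viewed, and the job is handed in when it is done.

```bash
ls; mkdir -p pics; python3 - <<'E'
from station import *
import cv2
s=read_state();print(s['clock'],s['position'],s['eef_rot'],s['grip_width'],s['contact_force'])
for n in ['side','top']:
    p=snapshot(n)
    cv2.imwrite(f'pics/{n}0.png',p['pixels'][:,:,::-1])
    for t in ['splash_board','solvent_bottle','bottle_foot','bottle_cap','glaze_jar','paint_coral']:
        r=tip_of(t,p)
        print(n,t,[(round(float(q['p']),2),[round(float(v),4) for v in q['position']]) for q in r[:2]], r[0].keys() if r else '')
    print(p['R'],p['t'])
E
```

```text
pics
0.0 [0.19145899 0.59410063 0.23004494] [[-9.51786444e-01  3.06760235e-01 -8.50829766e-04]
 [ 3.06761376e-01  9.51784072e-01 -2.13063208e-03]
 [ 1.56213022e-04 -2.28890844e-03 -9.99997368e-01]] 1.0001741508217459 [-1.06302037  0.229853   -0.88067189]
side splash_board [(0.8, [0.5186, -0.2035, 0.0029])] dict_keys(['position', 'p'])
side solvent_bottle [(0.65, [0.3996, -0.4788, 0.0381])] dict_keys(['position', 'p'])
side bottle_foot [(0.94, [0.3966, -0.4779, 0.0345])] dict_keys(['position', 'p'])
side bottle_cap [(0.94, [0.477, -0.3181, 0.0302])] dict_keys(['position', 'p'])
side glaze_jar [(0.81, [0.3683, -0.2511, -0.0002])] dict_keys(['position', 'p'])
side paint_coral [(0.76, [0.5823, -0.5311, 0.0039])] dict_keys(['position', 'p'])
[[ 0.85322688 -0.52093357  0.02514155]
 [-0.17960811 -0.33875057 -0.92357403]
 [ 0.48963743  0.78350256 -0.38259498]] [-0.59956061 -0.01999531  0.9377627 ]
top splash_board [(0.76, [0.5123, -0.2027, 0.0012])] dict_keys(['position', 'p'])
top solvent_bottle [(0.74, [0.397, -0.4794, 0.0361])] dict_keys(['position', 'p'])
top bottle_foot [(0.94, [0.3956, -0.4805, 0.0347]), (0.64, [0.4745, -0.3175, 0.0327])] dict_keys(['position', 'p'])
top bottle_cap [(0.8, [0.4785, -0.3164, 0.0308])] dict_keys(['position', 'p'])
top glaze_jar [(0.64, [0.5131, -0.2026, 0.003]), (0.61, [0.3593, -0.2492, -0.0008])] dict_keys(['position', 'p'])
top paint_coral [(0.7, [0.579, -0.5343, 0.0007])] dict_keys(['position', 'p'])
[[ 0.16650124 -0.98601791  0.00678349]
 [-0.96304281 -0.16409107 -0.21359463]
 [ 0.21172124  0.02903098 -0.97689883]] [-0.45141019  0.40554484  0.80020753]
```

View pics/side0.png

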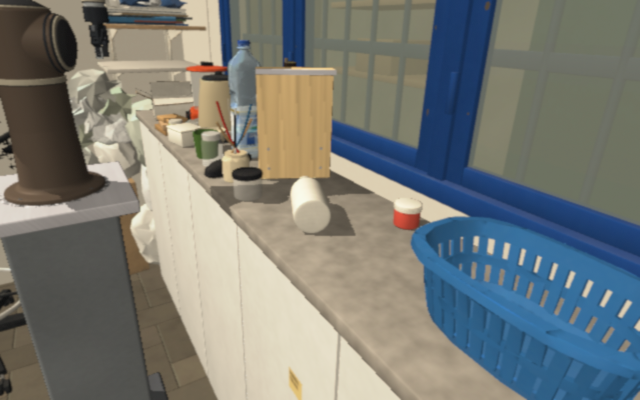

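View pics/top0.png

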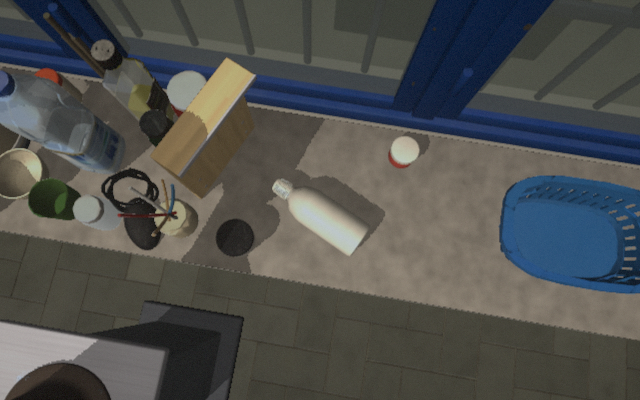

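```bash
python3 - <<'E'
import station
print([n for n in dir(station) if not n.startswith('__')])
E
python3 - <<'E'
from station import *
import cv2,numpy as np
p=snapshot('side'); q=snapshot('top')
for n,s in (('side',p),('top',q)):
    for r in outline_of('splash_board',s)[:1]:
        m=r['mask'].astype(np.uint8); print(n,r['p'],m.sum())
        ys,xs=np.nonzero(m);print(xs.min(),xs.max(),ys.min(),ys.max())
        y0,y1,x0,x1=max(ys.min()-15,0),ys.max()+15,max(xs.min()-15,0),xs.max()+15
        im=s['pixels'].copy(); c,_=cv2.findContours(m,0,1); 
        crop=cv2.resize(im[y0:y1,x0:x1],None,fx=4,fy=4,interpolation=cv2.INTER_CUBIC)
        print(x0,y0,crop.shape)
        cv2.imwrite(f'pics/{n}board.png',crop[:600,:800,::-1])
print(q['K'],p['K'])
E
```

```text
['MotionError', 'finish_job', 'grip_point_offset', 'outline_of', 'read_state', 'snapshot', 'tip_of']
side 0.9 8218
256 336 67 178
241 52 (564, 440, 3)
top 0.76 7819
150 256 57 197
135 42 (680, 544, 3)
[[458.37048838   0.         312.78430134]
 [  0.         458.37048838 191.97349248]
 [  0.           0.           1.        ]] [[405.35651042   0.         316.05447592]
 [  0.         405.35651042 195.51184387]
 [  0.           0.           1.        ]]
```

View pics/sideboard.png

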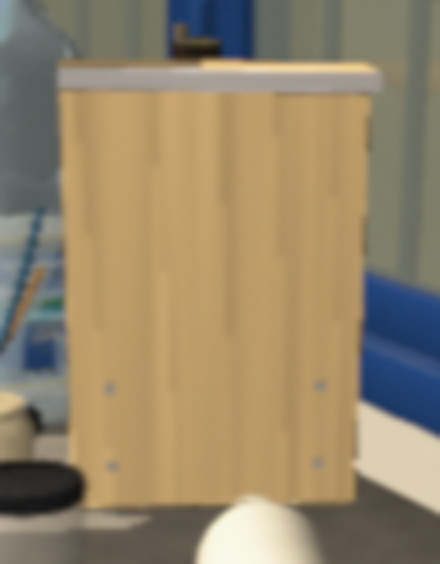

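View pics/topboard.png

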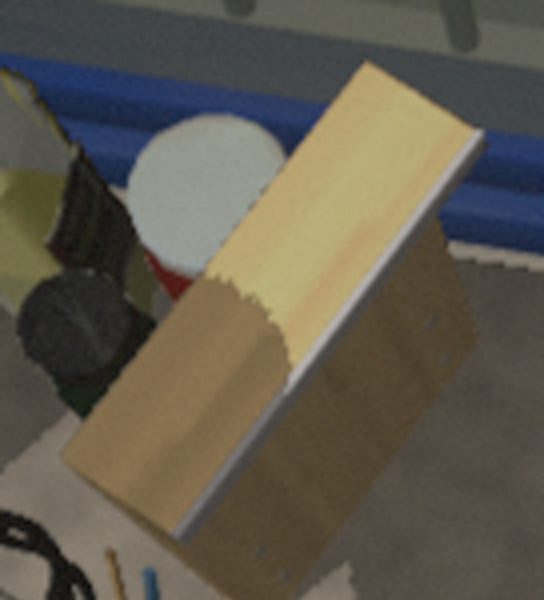

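```bash
cat > h.py <<'E'
from station import *
import numpy as np,cv2
def proj(s,X):
    c=s['R']@np.asarray(X,float)+s['t']; u=s['K']@c; return u[:2]/u[2]
E
python3 - <<'E'
from h import *
from scipy.optimize import least_squares
p=snapshot('side'); q=snapshot('top')
a=lambda cx,cy:np.array([241+cx/4,52+cy/4])-.4
b=lambda cx,cy:np.array([135+cx/4,42+cy/4])-.4
obs=[(p,(0,.09,0),a(74,506)),(p,(0,-.09,0),a(357,502)),(p,(-.041,.09,.26),a(60,91)),(p,(-.041,-.09,.26),a(381,93)),
(q,(-.041,.09,.272),b(176,535)),(q,(-.041,-.09,.272),b(484,131)),(q,(0,-.09,0),b(474,343))]
def W(th,l):
    x,y,f=th;return [x+np.cos(f)*l[0]-np.sin(f)*l[1],y+np.sin(f)*l[0]+np.cos(f)*l[1],l[2]]
f=lambda th:np.concatenate([proj(s,W(th,l))-o for s,l,o in obs])
for f0 in (1.1,):
    r=least_squares(f,[.515,-.203,f0],loss='soft_l1');print(r.x,np.degrees(r.x[2]));print(r.fun.reshape(-1,2).round(1))
th=r.x
n=np.array([np.cos(th[2]),np.sin(th[2])]);t=np.array([-n[1],n[0]])
for nm,P in dict(foot=(.396,-.479),cap=(.4775,-.317),jar=(.362,-.250),coral=(.58,-.5325)).items():
    d=np.array(P)-th[:2];print(nm,d@n,d@t)
E
```

```text
[ 0.51590722 -0.20106919  1.14981953] 65.87980606368211
[[-0.1  0.6]
 [-0.4  0.2]
 [-0.1 -1.1]
 [ 0.9 -0.5]
 [-0.5  1. ]
 [-0.2 -0.4]
 [ 1.2 -0.8]]
foot -0.30266506928014875 -0.004138880169305893
cap -0.12150410483203972 -0.012321481236874
jar -0.10755318609751278 0.12047393233777708
coral -0.2763019970215255 -0.19393676851658595
```

```bash
cat >> h.py <<'E'
from scipy.spatial.transform import Rotation as Ro
def rows(targets,closure):
    "targets: list of (pos, R)"
    s=read_state();p0=np.array(s['position']);R0=np.array(s['eef_rot'])
    o=[]
    for P,R in targets:
        d=R0.T@(np.asarray(P)-p0)*1000; w=Ro.from_matrix(R0.T@R).as_rotvec()
        o.append([int(round(v)) for v in d]+[round(float(v),3) for v in w]+[closure])
    print(str(o).replace(' ',''))
def toolR(yaw,tilt=0):
    "x=dir yaw, z down; tilt rotates about horizontal so z goes toward +x dir (bottle uprighting)"
    n=np.array([np.cos(yaw),np.sin(yaw),0]);d=np.array([0,0,-1.]);
    z=d*np.cos(tilt)+n*np.sin(tilt); x=n*np.cos(tilt)-d*np.sin(tilt)
    return np.column_stack([x,np.cross(z,x),z])
E
python3 - <<'E'
from h import *
T=[]
az0=np.radians(72.1)
pts=[(72.1,.56,.28),(70,.50,.33),(66,.45,.37),(60,.43,.40)]
for a in range(52,-40,-8): pts.append((a,.43,.40))
pts+=[(-36,.46,.38),(-36,.52,.34)]
for i,(a,r,z) in enumerate(pts):
    f=min(1,max(0,(72.1-a)/(72.1+36)))
    yaw=np.radians(162.1-98.8*f)
    T.append(((r*np.cos(np.radians(a)),r*np.sin(np.radians(a)),z),toolR(yaw)))
print(len(T));rows(T,0)
E
```

```text
18
[[0,-65,-49,0.0,0.0,0.001,0],[-19,-125,-99,0.0,0.0,0.034,0],[-48,-178,-139,0.0,0.0,0.098,0],[-90,-205,-169,0.0,0.0,0.194,0],[-148,-221,-169,0.0,0.0,0.321,0],[-203,-246,-169,0.0,0.0,0.449,0],[-254,-278,-169,0.0,0.0,0.576,0],[-299,-316,-169,0.0,0.0,0.704,0],[-339,-361,-169,0.0,0.0,0.832,0],[-373,-411,-169,0.0,0.0,0.959,0],[-399,-465,-169,0.0,-0.0,1.087,0],[-417,-522,-169,0.0,-0.0,1.215,0],[-428,-581,-169,0.0,-0.0,1.342,0],[-430,-641,-169,0.0,-0.0,1.47,0],[-423,-701,-169,0.0,-0.0,1.597,0],[-409,-759,-169,0.0,-0.0,1.725,0],[-437,-768,-149,0.0,-0.0,1.725,0],[-494,-787,-109,0.0,-0.0,1.725,0]]
```

```bash
python3 -m inch '[[0,-55,-49,0,0,0,0],[-15,-105,-99,0,0,0.03,0],[-40,-155,-139,0,0,0.09,0],[-90,-205,-169,0,0,0.19,0],[-148,-221,-169,0,0,0.32,0],[-203,-246,-169,0,0,0.45,0],[-254,-278,-169,0,0,0.58,0],[-299,-316,-169,0,0,0.7,0],[-339,-361,-169,0,0,0.83,0],[-373,-411,-169,0,0,0.96,0],[-399,-465,-169,0,0,1.09,0],[-417,-522,-169,0,0,1.21,0],[-428,-581,-169,0,0,1.34,0],[-430,-641,-169,0,0,1.47,0],[-423,-701,-169,0,0,1.6,0],[-409,-759,-169,0,0,1.725,0],[-437,-768,-149,0,0,1.725,0],[-494,-787,-109,0,0,1.725,0],[-494,-787,-109,0,0,1.725,0],[-494,-787,-109,0,0,1.725,0]]' 20
python3 - <<'E'
from h import *
s=read_state();print(s['clock'],s['position'],s['eef_rot'],s['joints'],s['contact_force'])
p=snapshot('wrist');cv2.imwrite('pics/w1.png',p['pixels'][:,:,::-1])
q=snapshot('top');cv2.imwrite('pics/t1.png',q['pixels'][:,:,::-1])
print(p['mount'])
for t in ['bottle_foot','bottle_cap','splash_board']:
    for n,v in (('w',p),('t',q)): print(n,t,[(round(float(k['p']),2),np.round(k['position'],4)) for k in tip_of(t,v)[:2]])
E
```

```text
clock: 3.5
position: [0.4202, -0.3055, 0.3395]
eef_rot: [[0.449, 0.893, -0.002], [0.893, -0.449, 0.002], [0.001, -0.002, -1.0]]
contact_force: [0.9, -0.7, -0.2]
grip_width: 0.998
3.5 [ 0.4202345  -0.30545607  0.33953956] [[ 4.49186042e-01  8.93436072e-01 -1.97083278e-03]
 [ 8.93438068e-01 -4.49183467e-01  1.62209530e-03]
 [ 5.63972954e-04 -2.48943960e-03 -9.99996742e-01]] [-7.12325492e-01  1.96562719e-02  1.74897563e+00 -6.16258358e-05
  1.37551256e+00 -2.46459988e-01] [ 0.87569761 -0.68492227 -0.15199743]
[[-1.03160434e-03 -9.60347597e-01 -2.78803565e-01  7.21341944e-02]
 [ 9.99999435e-01 -1.06206842e-03 -4.17817726e-05  7.53966170e-04]
 [-2.55983436e-04 -2.78803451e-01  9.60348151e-01 -1.43033308e-01]
 [ 0.00000000e+00  0.00000000e+00  0.00000000e+00  1.00000000e+00]]
w bottle_foot [(0.83, array([ 0.4007, -0.4766,  0.0386]))]
t bottle_foot [(0.81, array([ 0.3989, -0.4805,  0.0389]))]
w bottle_cap [(0.8, array([ 0.4754, -0.3162,  0.0332])), (0.39, array([ 0.4007, -0.4759,  0.034 ]))]
t bottle_cap [(0.66, array([ 0.4763, -0.317 ,  0.0314]))]
w splash_board []
t splash_board [(0.23, array([ 0.4008, -0.476 ,  0.0356]))]
```

```bash
python3 - <<'E'
from h import *
cap=np.array([.4765,-.3168,.035]);yaw=np.radians(64)
T=[]
for tilt,b in ((5,.2),(10,.17),(15,.14),(15,.1),(15,.06),(15,.03),(15,0)):
    R=toolR(yaw,np.radians(tilt)); T.append((cap+R[:,2]*(.013-b),R))
rows(T,0)
E
```

```text
[[-1,55,120,0.002,0.088,-0.012,0],[-12,55,152,0.003,0.175,-0.012,0],[-18,55,184,0.004,0.262,-0.012,0],[-7,55,223,0.004,0.262,-0.012,0],[3,55,261,0.004,0.262,-0.012,0],[11,55,290,0.004,0.262,-0.012,0],[19,54,319,0.004,0.262,-0.012,0]]
```

```bash
python3 -m inch '[[0,30,60,0,0.04,-0.012,0],[-1,55,120,0,0.088,-0.012,0],[-12,55,152,0,0.175,-0.012,0],[-18,55,184,0,0.262,-0.012,0],[-7,55,223,0,0.262,-0.012,0],[-7,55,223,0,0.262,-0.012,0],[-7,55,223,0,0.262,-0.012,0]]'
python3 - <<'E'
from h import *
s=read_state();print(s['clock'],s['position'],s['joints'].round(3) if hasattr(s['joints'],'round') else s['joints'])
p=snapshot('wrist');
M=np.eye(4);M[:3,:3]=s['eef_rot'];M[:3,3]=s['position'];C=M@p['mount']
Rc=C[:3,:3].T;p2=dict(R=Rc,t=-Rc@C[:3,3],K=p['K'])
im=p['pixels'][:,:,::-1].copy()
for P in ((.4765,-.3168,.035),(.398,-.479,.035)):
    u=proj(p2,P);print(u);cv2.drawMarker(im,tuple(int(v) for v in u),(0,0,255),0,12,1)
cv2.imwrite('pics/w2.png',im)
cv2.imwrite('pics/s2.png',snapshot('side')['pixels'][:,:,::-1])
for t in ['bottle_foot','bottle_cap']:
    print(t,[(round(float(k['p']),2),np.round(k['position'],4)) for k in tip_of(t,p)[:2]])
E
```

```text
clock: 4.78
position: [0.4673, -0.3374, 0.1188]
eef_rot: [[0.423, 0.899, 0.116], [0.869, -0.438, 0.23], [0.258, 0.004, -0.966]]
contact_force: [-0.0, -1.3, 1.3]
grip_width: 1.003
4.775 [ 0.46733059 -0.3373556   0.1187968 ] [-0.835  0.393  1.794  0.279  1.067 -0.531]
[317.1654454  207.01055908]
[318.19020614 453.55986593]
bottle_foot []
bottle_cap [(0.57, array([ 0.475 , -0.3189,  0.032 ]))]
```

View pics/w2.png

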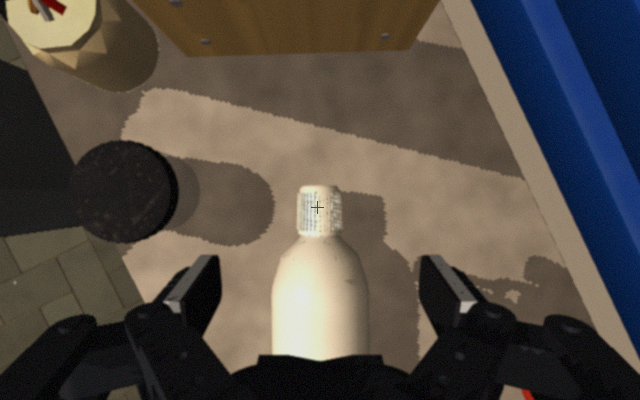

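View pics/s2.png

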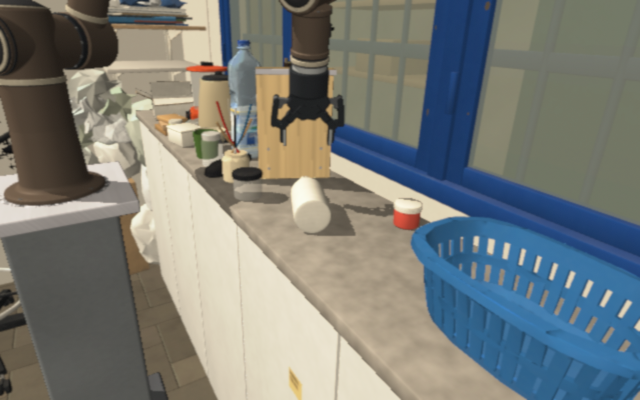

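```bash
python3 -m inch '[[-1,0,40,0,0,0,0],[-1,0,70,0,0,0,0],[-1,0,90,0,0,0,0],[-1,0,99,0,0,0,0],[-1,0,99,0,0,0,0],[-1,0,99,0,0,0,1],[-1,0,99,0,0,0,1],[-1,0,99,0,0,0,1],[-1,0,99,0,0,0,1],[-1,0,99,0,0,0,1],[-1,0,99,0,0,0,1],[-1,0,99,0,0,0,1],[-1,0,99,0,0,0,1],[-1,0,99,0,0,0,1]]' 25
python3 - <<'E'
from h import *
p=snapshot('wrist');cv2.imwrite('pics/w3.png',p['pixels'][:,:,::-1])
E
```

```text
clock: 6.72
position: [0.4779, -0.3149, 0.0216]
eef_rot: [[0.423, 0.899, 0.116], [0.868, -0.439, 0.231], [0.259, 0.003, -0.966]]
contact_force: [0.9, -0.2, 2.9]
grip_width: 0.354
```

View pics/w3.png

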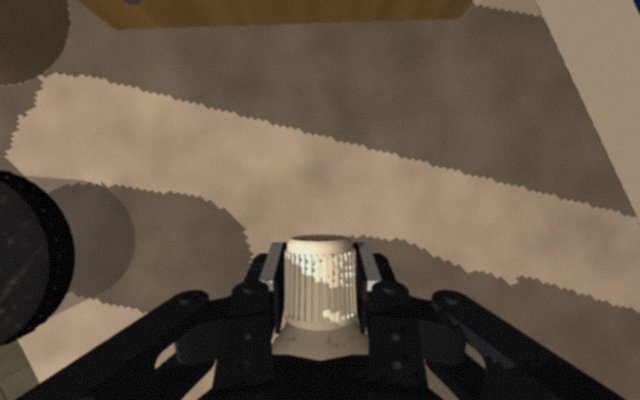

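```bash
cat >> h.py <<'E'
O=np.array([.5159,-.2011,0]);YB=1.1498
def cap_rel(e):  # cap centre relative to pivot edge E: (horizontal, z)
    return -.035*np.sin(e)+.179*np.cos(e), .035*np.cos(e)+.179*np.sin(e)
def pose(yaw,e,E,tilt0=15,off=.013,dz=0.):
    h,z=cap_rel(e); n=np.array([np.cos(yaw),np.sin(yaw),0])
    R=toolR(yaw,np.radians(tilt0)+e); c=np.array([E[0],E[1],0])+h*n+[0,0,z+dz]
    return c+R[:,2]*off,R
E
python3 - <<'E'
from h import *
s=read_state();P=np.array(s['position']);R=np.array(s['eef_rot']);cap=P-.013*R[:,2];print(cap)
yaw=np.radians(64);E=cap[:2]-.179*np.array([np.cos(yaw),np.sin(yaw)]);print(E)
rows([pose(yaw,np.radians(e),E,dz=min(0,cap[2]-.035)) for e in np.linspace(4,40,10)],1)
E
```

```text
[ 0.47637911 -0.31791898  0.03418667]
[ 0.39791068 -0.47880312]
[[1,0,-13,0.003,0.07,0.0,1],[2,0,-26,0.003,0.14,0.0,1],[1,0,-38,0.003,0.21,0.001,1],[0,0,-51,0.003,0.279,0.001,1],[-2,0,-64,0.003,0.349,0.001,1],[-5,0,-76,0.003,0.419,0.001,1],[-9,0,-88,0.002,0.489,0.001,1],[-14,0,-100,0.002,0.559,0.001,1],[-20,0,-112,0.002,0.628,0.001,1],[-26,0,-123,0.002,0.698,0.001,1]]
```

```bash
python3 -m inch '[[1,0,-6,0,0.035,0,1],[1,0,-13,0,0.07,0,1],[2,0,-26,0,0.14,0,1],[1,0,-38,0,0.21,0,1],[0,0,-51,0,0.28,0,1],[-2,0,-64,0,0.35,0,1],[-2,0,-64,0,0.35,0,1]]'
python3 - <<'E'
from h import *
s=read_state();print(s['joints'])
for n in ('side','top'):
    p=snapshot(n);cv2.imwrite(f'pics/{n}4.png',p['pixels'][80:300,150:470,::-1].repeat(2,0).repeat(2,1))
    for t in ['bottle_foot','bottle_cap']:
        print(t,[(round(float(k['p']),2),np.round(k['position'],4)) for k in tip_of(t,p)[:2]])
E
```

```text
clock: 7.65
position: [0.4682, -0.3327, 0.0822]
eef_rot: [[0.361, 0.897, 0.254], [0.735, -0.441, 0.515], [0.575, 0.001, -0.818]]
contact_force: [0.4, 0.5, -2.2]
grip_width: 0.354
[-0.97693661  0.57006235  1.73038829  0.55792184  1.23113782 -0.81568764]
bottle_foot [(0.57, array([ 0.3974, -0.4852,  0.0301]))]
bottle_cap [(0.81, array([ 0.4656, -0.3412,  0.0909]))]
bottle_foot [(0.8, array([ 0.3917, -0.489 ,  0.0331]))]
bottle_cap [(0.97, array([ 0.4642, -0.3371,  0.0914]))]
```

View pics/side4.png

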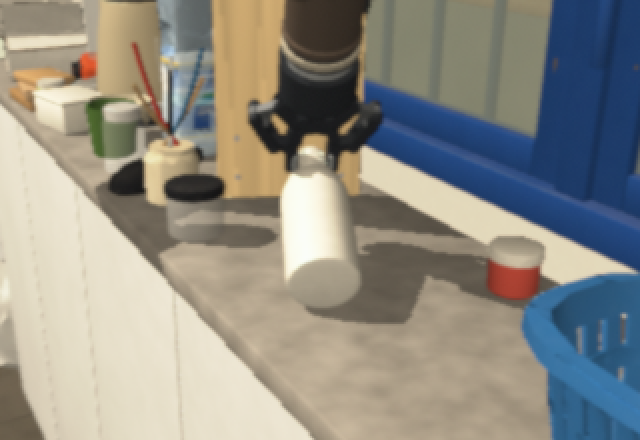

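View pics/top4.png

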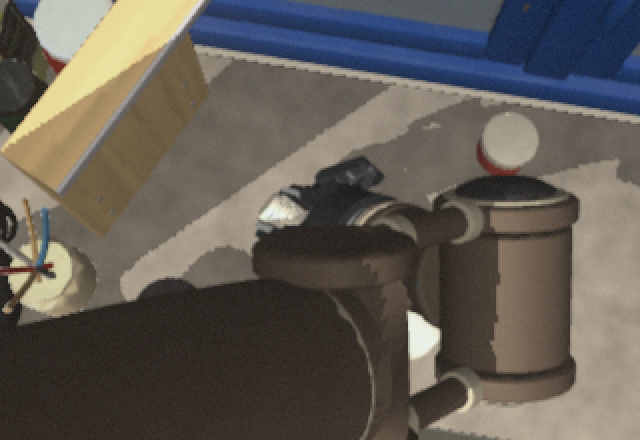

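```bash
python3 - <<'E'
from h import *
yaw=np.radians(64);E=np.array([.3979,-.4788]);nb=np.array([np.cos(YB),np.sin(YB)]);print((E-O[:2])@nb)
T=[pose(yaw,np.radians(e),E,dz=-.001) for e in (24,28,32,36,40)]
for k in np.linspace(0.1,1,10):
    T.append(pose(yaw+(YB-yaw)*k,np.radians(40),E+nb*.158*k,dz=-.001))
rows(T,1)
E
```

```text
-0.3016749120376871
[[1,1,-13,0.0,0.068,0.001,1],[1,1,-26,-0.0,0.138,0.001,1],[1,1,-39,-0.0,0.208,0.001,1],[-1,1,-52,-0.0,0.278,0.001,1],[-3,1,-65,-0.0,0.348,0.001,1],[10,0,-55,0.002,0.348,-0.002,1],[23,-1,-46,0.005,0.348,-0.004,1],[36,-2,-37,0.007,0.348,-0.006,1],[49,-3,-28,0.009,0.348,-0.009,1],[62,-3,-19,0.012,0.348,-0.011,1],[75,-4,-10,0.014,0.348,-0.013,1],[87,-5,-1,0.016,0.348,-0.016,1],[100,-6,8,0.019,0.348,-0.018,1],[113,-7,17,0.021,0.348,-0.02,1],[126,-8,26,0.023,0.348,-0.023,1]]
```

```bash
python3 -m inch '[[1,1,-13,0,0.068,0,1],[1,1,-26,0,0.138,0,1],[1,1,-39,0,0.208,0,1],[-1,1,-52,0,0.278,0,1],[-3,1,-65,0,0.348,0,1],[10,0,-55,0.002,0.348,-0.002,1],[23,-1,-46,0.005,0.348,-0.004,1],[36,-2,-37,0.007,0.348,-0.006,1],[49,-3,-28,0.009,0.348,-0.009,1],[62,-3,-19,0.012,0.348,-0.011,1],[75,-4,-10,0.014,0.348,-0.013,1],[87,-5,-1,0.016,0.348,-0.016,1],[100,-6,8,0.019,0.348,-0.018,1],[113,-7,17,0.021,0.348,-0.02,1],[120,-8,22,0.023,0.348,-0.023,1],[126,-8,26,0.023,0.348,-0.023,1],[126,-8,26,0.023,0.348,-0.023,1],[126,-8,26,0.023,0.348,-0.023,1]]'
cat > look.py <<'E'
from h import *
import sys
k=sys.argv[1]
s=read_state();nb=np.array([np.cos(YB),np.sin(YB),0]);tb=np.array([-nb[1],nb[0],0])
F=np.array(s['contact_force']);print('t',s['clock'],'F n,t,z',F@nb,F@tb,F[2],'joints',np.round(s['joints'],2))
im=[]
for n in ('side','top'):
    p=snapshot(n);im.append(p['pixels'][40:260,150:470,::-1])
    for t in ['bottle_foot','bottle_cap']:
        for r in tip_of(t,p)[:1]:
            d=np.array(r['position'])-O;print(n,t,round(float(r['p']),2),'n %.4f t %.4f z %.4f'%(d@nb,d@tb,d[2]))
w=snapshot('wrist')['pixels'][:,:,::-1]
a=cv2.resize(im[0],(400,275));b=cv2.resize(im[1],(400,275))
cv2.imwrite(f'pics/L{k}.png',np.vstack([np.hstack([a,b]),cv2.resize(w,(800,500))[50:370]]))
E
python3 look.py 5
```

```text
clock: 10.2
position: [0.5138, -0.222, 0.1338]
eef_rot: [[0.234, 0.912, 0.337], [0.524, -0.41, 0.747], [0.819, 0.002, -0.574]]
contact_force: [0.3, -0.8, -2.7]
grip_width: 0.35
t 10.2 F n,t,z -0.5808957156504917 -0.5786939687102434 -2.739877802966878 joints [-0.92  0.59  1.77  0.82  1.44 -0.9 ]
side bottle_foot 0.95 n -0.1602 t -0.0076 z 0.0214
side bottle_cap 0.61 n -0.0280 t -0.0079 z 0.1419
top bottle_cap 0.73 n -0.0306 t -0.0078 z 0.1405
```

View pics/L5.png

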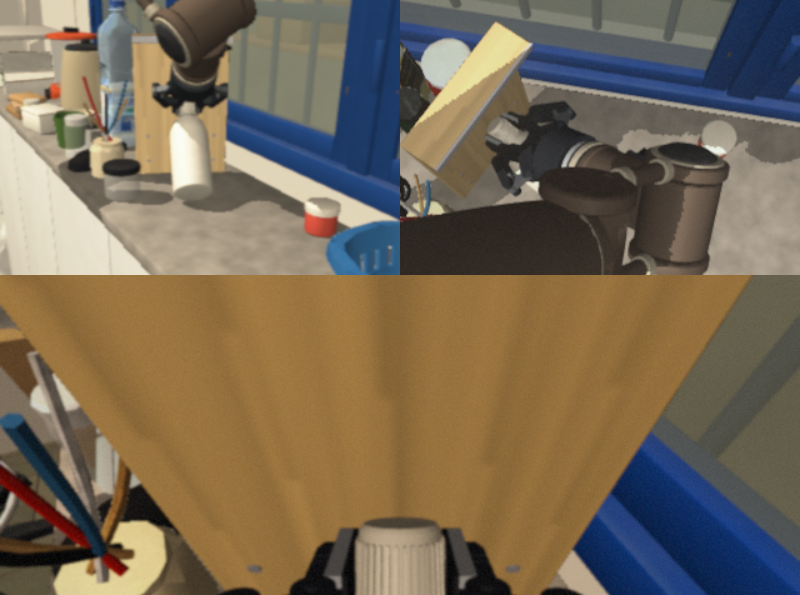

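```bash
python3 -m inch '[[1.15,0,1.64,0,0,0,1],[2.3,0,3.28,0,0,0,1],[3.44,0,4.9,0,0,0,1],[3.44,0,4.9,0,0,0,1]]'
python3 -m inch '[[0.57,0,0.82,0,0,0,1],[1.15,0,1.64,0,0,0,1],[1.15,0,1.64,0,0,0,1]]'; 
```

```text
clock: 11.05
position: [0.5163, -0.2158, 0.1338]
eef_rot: [[0.233, 0.912, 0.336], [0.524, -0.409, 0.747], [0.819, 0.001, -0.573]]
contact_force: [0.4, 1.1, -3.5]
grip_width: 0.349
clock: 11.42
position: [0.517, -0.2146, 0.1338]
eef_rot: [[0.234, 0.912, 0.336], [0.524, -0.409, 0.747], [0.819, 0.002, -0.574]]
contact_force: [-1.8, -1.3, -2.7]
grip_width: 0.353
```

```bash
python3 -m inch '[[0.57,0,0.82,0,0,0,1],[0.57,0,0.82,0,0,0,1]]'; python3 -m inch '[[0.57,0,0.82,0,0,0,1],[0.57,0,0.82,0,0,0,1]]';python3 -m inch '[[0.57,0,0.82,0,0,0,1],[0.57,0,0.82,0,0,0,1]]'
```

```text
clock: 11.68
position: [0.5172, -0.2143, 0.1337]
eef_rot: [[0.234, 0.912, 0.336], [0.525, -0.41, 0.746], [0.818, 0.002, -0.575]]
contact_force: [-3.3, -4.6, -1.7]
grip_width: 0.353
clock: 11.92
position: [0.5173, -0.2142, 0.1337]
eef_rot: [[0.234, 0.912, 0.336], [0.527, -0.409, 0.745], [0.817, 0.003, -0.576]]
contact_force: [-5.2, -6.8, -1.6]
grip_width: 0.349
clock: 12.18
position: [0.5175, -0.214, 0.1336]
eef_rot: [[0.234, 0.912, 0.336], [0.528, -0.409, 0.744], [0.817, 0.003, -0.577]]
contact_force: [-6.8, -8.7, -0.4]
grip_width: 0.354
```

```bash
python3 look.py 6
```

```text
t 12.175 F n,t,z -10.719123726911777 2.6211842421314144 -0.3579581814873939 joints [-0.9   0.58  1.78  0.82  1.42 -0.89]
side bottle_foot 0.62 n -0.1532 t -0.0090 z 0.0230
side bottle_cap 0.58 n -0.0206 t -0.0049 z 0.1393
top bottle_cap 0.58 n -0.0189 t -0.0054 z 0.1415
```

View pics/L6.png

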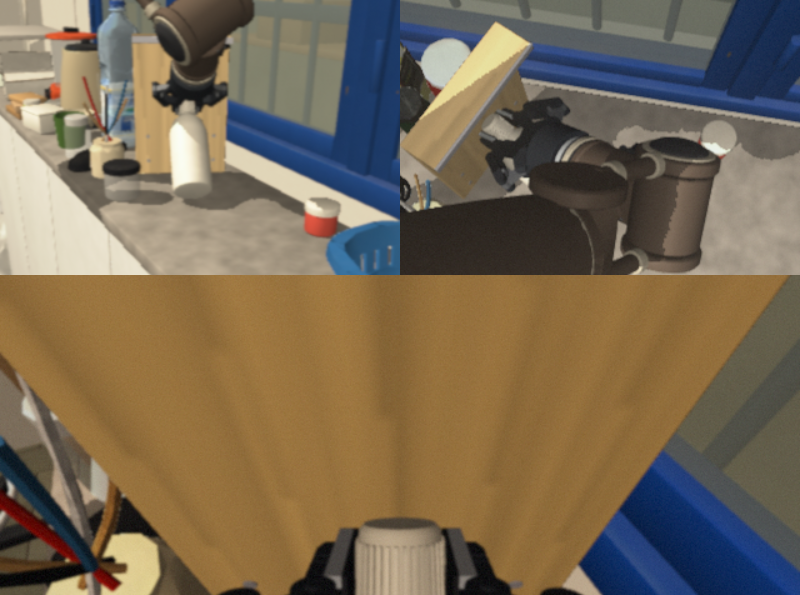

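```bash
cat >> h.py <<'E'
nb2=np.array([np.cos(YB),np.sin(YB)]);tb2=np.array([-nb2[1],nb2[0]])
E0=np.array([.3979,-.4788]);TL=(E0-O[:2])@tb2
def bpose(e,En,tilt0=15,dz=-.001): return pose(YB,np.radians(e),O[:2]+En*nb2+TL*tb2,tilt0=tilt0,dz=dz)
def rows2(base,targets,closure):
    p0,R0=base;o=[]
    for P,R in targets:
        d=R0.T@(P-p0)*1000;w=Ro.from_matrix(R0.T@R).as_rotvec()
        o.append([round(float(v),1) for v in d]+[round(float(v),3) for v in w]+[closure])
    print(str(o).replace(' ',''))
def rim(e): e=np.radians(e);return -(.192*np.cos(e)-.0195*np.sin(e))
E
python3 - <<'E'
from h import *
base=bpose(40,-.3017+.169)
print(base[0],read_state()['position'],np.round(base[1]-read_state()['eef_rot'],3).tolist())
rows2(base,[bpose(e,rim(e)+.001) for e in (42,44,46,48,50,52,54)],1)
E
```

```text
[ 0.51815044 -0.21024483  0.13341404] [ 0.51747233 -0.21398619  0.13363512] [[0.0, 0.0, -0.001], [-0.004, 0.001, 0.003], [0.003, -0.003, 0.004]]
[[3.1,0.0,-3.0,-0.0,0.035,-0.0,1],[6.6,-0.0,-5.3,-0.0,0.07,-0.0,1],[9.9,0.0,-7.4,0.0,0.105,-0.0,1],[13.1,0.0,-9.4,0.0,0.14,0.0,1],[16.1,0.0,-11.3,0.0,0.175,-0.0,1],[19.0,0.0,-13.1,0.0,0.209,0.0,1],[21.8,0.0,-14.8,0.0,0.244,-0.0,1]]
```

```bash
python3 -m inch '[[3.1,0,-3,0,0.035,0,1],[6.6,0,-5.3,0,0.07,0,1],[9.9,0,-7.4,0,0.105,0,1]]'; python3 look.py 7
```

```text
clock: 12.9
position: [0.5178, -0.2136, 0.1448]
eef_rot: [[0.199, 0.912, 0.36], [0.446, -0.411, 0.795], [0.873, 0.002, -0.488]]
contact_force: [-2.4, -4.3, -5.6]
grip_width: 0.352
t 12.9 F n,t,z -4.9492975041329474 0.42825503829104233 -5.5530195172337615 joints [-0.93  0.62  1.76  0.87  1.51 -0.92]
side bottle_foot 0.61 n -0.1395 t -0.0086 z 0.0174
side bottle_cap 0.85 n -0.0215 t -0.0078 z 0.1506
top bottle_cap 0.75 n -0.0180 t -0.0056 z 0.1518
```

```bash
python3 - <<'E'
from h import *
rows2(bpose(46,rim(46)+.001),[bpose(e,rim(e)+.001) for e in range(48,64,2)],1)
E
```

```text
[[3.4,0.0,-1.7,0.0,0.035,0.0,1],[6.6,0.0,-3.2,0.0,0.07,0.0,1],[9.7,0.0,-4.7,0.0,0.105,0.0,1],[12.6,0.0,-6.1,0.0,0.14,-0.0,1],[15.3,0.0,-7.4,-0.0,0.175,0.0,1],[17.9,0.0,-8.5,0.0,0.209,0.0,1],[20.3,0.0,-9.6,0.0,0.244,0.0,1],[22.5,0.0,-10.5,-0.0,0.279,0.0,1]]
```

```bash
python3 -m inch '[[3.4,0,-1.7,0,0.035,0,1],[6.6,0,-3.2,0,0.07,0,1],[9.7,0,-4.7,0,0.105,0,1],[12.6,0,-6.1,0,0.14,0,1],[15.3,0,-7.4,0,0.175,0,1],[17.9,0,-8.5,0,0.209,0,1],[20.3,0,-9.6,0,0.244,0,1],[22.5,0,-10.5,0,0.279,0,1]]'; python3 look.py 8; python3 - <<'E'
from h import *
rows2(bpose(62,rim(62)+.001),[bpose(64,rim(64)),bpose(66,rim(66)),bpose(68,rim(68)),bpose(71,rim(71)),bpose(74,-.035),bpose(77,-.030),bpose(80,-.026),bpose(83,-.023),bpose(86,-.021),bpose(89,-.019),bpose(90,-.018)],1)
E
```

```text
clock: 14.25
position: [0.5188, -0.2119, 0.1693]
eef_rot: [[0.093, 0.911, 0.401], [0.21, -0.411, 0.887], [0.973, 0.002, -0.229]]
contact_force: [-2.6, -6.2, -5.9]
grip_width: 0.355
t 14.25 F n,t,z -6.69824782947452 -0.1865118954148298 -5.9354363999126285 joints [-0.97  0.73  1.72  1.    1.71 -0.99]
side bottle_foot 0.63 n -0.0977 t -0.0066 z 0.0152
top bottle_foot 0.83 n -0.1002 t -0.0061 z 0.0182
top bottle_cap 0.68 n -0.0201 t -0.0073 z 0.1729
[[2.0,-0.0,-1.2,-0.0,0.035,0.0,1],[4.0,-0.0,-1.4,-0.0,0.07,0.0,1],[5.7,-0.0,-1.5,0.0,0.105,-0.0,1],[8.0,-0.0,-1.6,0.0,0.157,0.0,1],[9.6,-0.0,-2.4,-0.0,0.209,-0.0,1],[9.8,-0.0,-7.1,0.0,0.262,0.0,1],[9.3,0.0,-12.7,0.0,0.314,-0.0,1],[8.1,-0.0,-19.2,-0.0,0.367,0.0,1],[6.1,-0.0,-26.6,0.0,0.419,0.0,1],[3.7,-0.0,-33.8,-0.0,0.471,-0.0,1],[2.8,-0.0,-35.9,0.0,0.489,-0.0,1]]
```

View pics/L8.png

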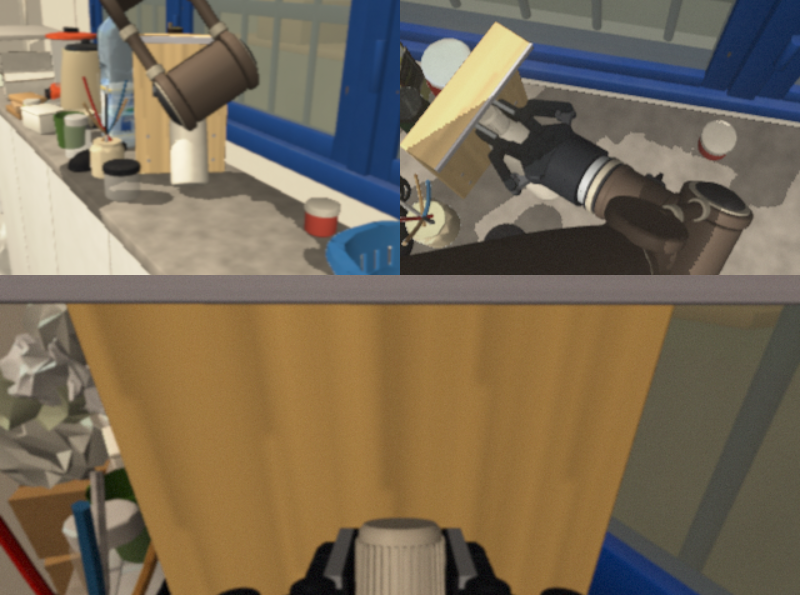

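```bash
python3 -m inch '[[2,0,-1.2,0,0.035,0,1],[4,0,-1.4,0,0.07,0,1],[5.7,0,-1.5,0,0.105,0,1],[8,0,-1.6,0,0.157,0,1],[9.6,0,-2.4,0,0.209,0,1],[9.8,0,-7.1,0,0.262,0,1],[9.3,0,-12.7,0,0.314,0,1],[9.3,0,-12.7,0,0.314,0,1]]'; python3 look.py 9
```

```text
clock: 15.6
position: [0.5144, -0.2189, 0.182]
eef_rot: [[-0.036, 0.913, 0.407], [-0.083, -0.409, 0.909], [0.996, -0.001, 0.09]]
contact_force: [-0.2, -0.1, -2.5]
grip_width: 0.352
t 15.6 F n,t,z -0.23234062797138785 0.1623566706515789 -2.4541252904946402 joints [-0.99  0.9   1.66  1.13  1.95 -1.05]
side bottle_cap 0.46 n -0.0293 t -0.0104 z 0.1827
top bottle_foot 0.79 n -0.0576 t -0.0070 z 0.0075
top bottle_cap 0.63 n -0.0307 t -0.0055 z 0.1820
```

View pics/L9.png

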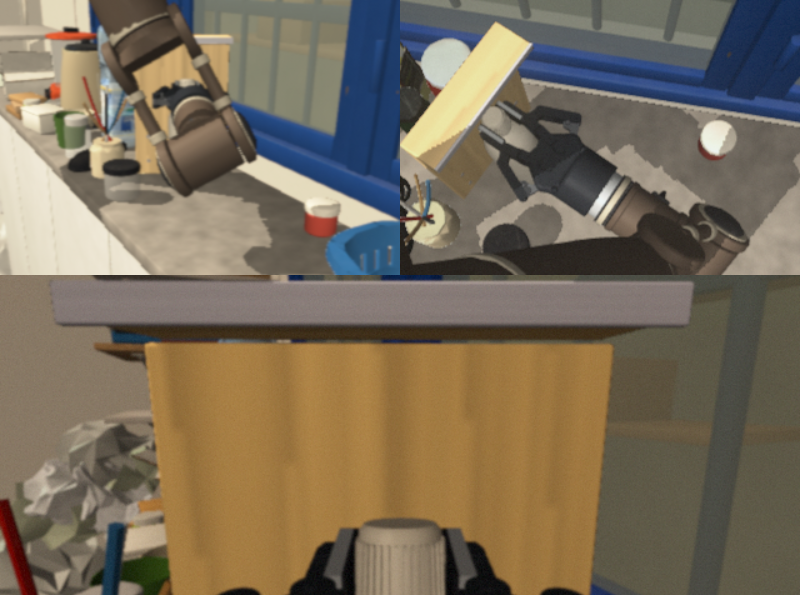

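```bash
python3 - <<'E'
from h import *
rows2(bpose(80,-.026),[bpose(82,-.024),bpose(84,-.0225),bpose(86,-.021),bpose(88,-.0195),bpose(89,-.019)],1)
E
```

```text
[[0.6,-0.0,-4.4,-0.0,0.035,-0.0,1],[1.0,-0.0,-9.3,-0.0,0.07,0.0,1],[1.2,-0.0,-14.2,-0.0,0.105,0.0,1],[1.2,-0.0,-19.1,-0.0,0.14,-0.0,1],[1.1,-0.0,-21.8,-0.0,0.157,-0.0,1]]
```

```bash
python3 -m inch '[[0.6,0,-4.4,0,0.035,0,1],[1,0,-9.3,0,0.07,0,1],[1.2,0,-14.2,0,0.105,0,1],[1.2,0,-19.1,0,0.14,0,1],[1.1,0,-21.8,0,0.152,0,1],[1.1,0,-21.8,0,0.152,0,1],[1.1,0,-21.8,0,0.152,0,1]]'; python3 look.py 10
```

```text
clock: 16.82
position: [0.5057, -0.2396, 0.1822]
eef_rot: [[-0.099, 0.912, 0.397], [-0.215, -0.409, 0.887], [0.972, 0.002, 0.237]]
contact_force: [-0.2, 0.2, -3.4]
grip_width: 0.35
t 16.825 F n,t,z 0.12823680790674294 0.25623834097457804 -3.4156460521390763 joints [-1.01  0.99  1.61  1.17  2.07 -1.06]
side bottle_foot 0.83 n -0.0521 t -0.0083 z 0.0030
side bottle_cap 0.85 n -0.0518 t -0.0079 z 0.1831
top bottle_foot 0.61 n -0.0525 t -0.0072 z 0.0039
top bottle_cap 0.74 n -0.0518 t -0.0088 z 0.1809
```

View pics/L10.png

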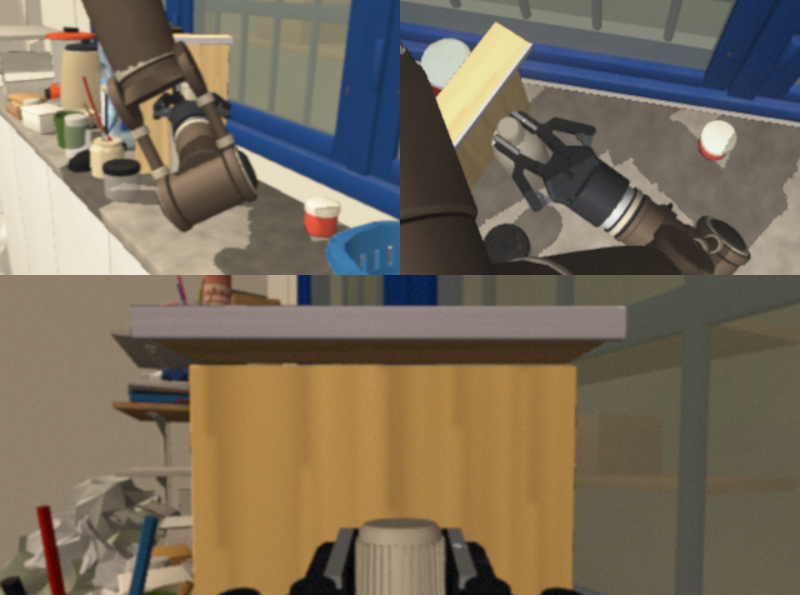

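```bash
python3 -m inch '[[-1,0,-0.2,0,0,0,1],[-1,0,-0.2,0,0,0,1],[-1,0,-0.2,0,0,0,1]]';python3 -m inch '[[-1,0,-0.2,0,0,0,1],[-1,0,-0.2,0,0,0,1],[-1,0,-0.2,0,0,0,1]]'
```

```text
clock: 17.55
position: [0.5056, -0.2395, 0.181]
eef_rot: [[-0.098, 0.912, 0.397], [-0.216, -0.409, 0.887], [0.972, 0.001, 0.237]]
contact_force: [-1.0, -0.2, -3.3]
grip_width: 0.352
clock: 17.92
position: [0.5057, -0.2395, 0.18]
eef_rot: [[-0.098, 0.912, 0.397], [-0.216, -0.409, 0.887], [0.972, 0.002, 0.237]]
contact_force: [-0.4, 0.6, -2.8]
grip_width: 0.347
```

```bash
python3 -m inch '[[-1,0,-0.2,0,0,0,1],[-1,0,-0.2,0,0,0,1],[-1,0,-0.2,0,0,0,1]]';python3 -m inch '[[-1,0,-0.2,0,0,0,1],[-1,0,-0.2,0,0,0,1],[-1,0,-0.2,0,0,0,1]]'
```

```text
clock: 18.3
position: [0.5056, -0.2397, 0.1799]
eef_rot: [[-0.1, 0.912, 0.397], [-0.216, -0.409, 0.886], [0.971, 0.003, 0.238]]
contact_force: [-0.5, -0.1, 2.2]
grip_width: 0.351
clock: 18.68
position: [0.5056, -0.2399, 0.1798]
eef_rot: [[-0.101, 0.912, 0.396], [-0.218, -0.409, 0.886], [0.971, 0.004, 0.24]]
contact_force: [0.1, -1.3, 6.2]
grip_width: 0.352
```

```bash
python3 -m inch '[[1,0,0.2,0,0,0,1],[1,0,0.2,0,0,0,0.8],[1,0,0.2,0,0,0,0.6],[1,0,0.2,0,0,0,0.5],[1,0,0.2,0,0,0,0.3],[1,0,0.2,0,0,0,0],[1,0,0.2,0,0,0,0],[1,0,0.2,0,0,0,0],[1,0,0.2,0,0,0,0],[1,0,0.2,0,0,0,0]]'; python3 look.py 11
```

```text
clock: 19.92
position: [0.5057, -0.2394, 0.179]
eef_rot: [[-0.098, 0.912, 0.397], [-0.215, -0.409, 0.887], [0.972, 0.002, 0.237]]
contact_force: [0.1, 0.6, -0.1]
grip_width: 1.001
t 19.925 F n,t,z 0.5470665801348025 0.13103044009878476 -0.10252423682036028 joints [-1.01  1.    1.61  1.17  2.07 -1.07]
side bottle_foot 0.73 n -0.0522 t -0.0076 z -0.0011
side bottle_cap 0.52 n -0.0559 t -0.0145 z 0.1779
top bottle_cap 0.58 n -0.0579 t -0.0145 z 0.1778
```

View pics/L11.png

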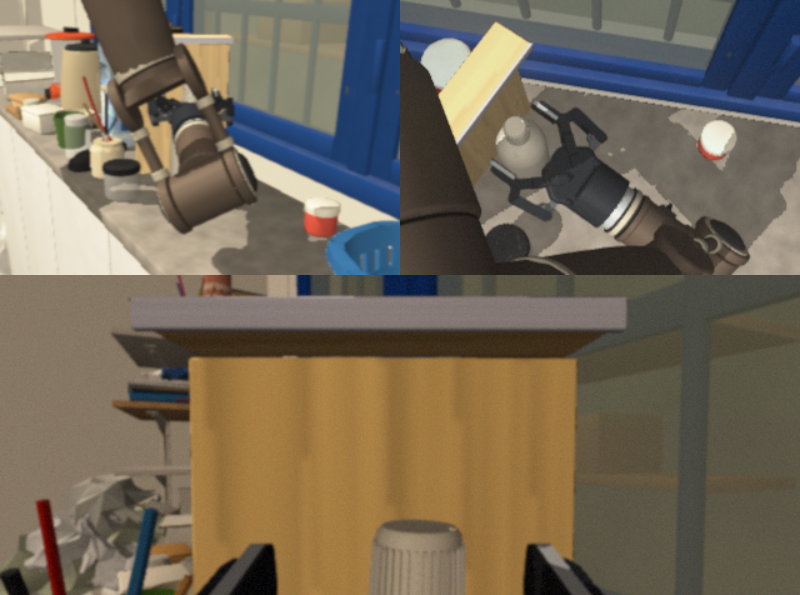

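```bash
python3 -m inch '[[2.4,0,-9.7,0,0,0,0],[4.8,0,-19.4,0,0,0,0],[9.6,0,-39,0,0,0,0],[14.4,0,-58,0,0,0,0],[19.2,0,-78,0,0,0,0],[24,0,-97,0,0,0,0],[29,0,-116,0,0,0,0],[34,0,-130,0,0,0,0],[34,0,-130,0,0,0,0],[34,0,-130,0,0,0,0],[34,0,-130,0,0,0,0]]'; python3 look.py 12; python3 - <<'E'
from h import *
p=snapshot('wrist');cv2.imwrite('pics/w13.png',p['pixels'][:,:,::-1])
for n in('side','top'):
    q=snapshot(n)
    for t in('glaze_jar','paint_coral'): print(n,t,[(round(float(k['p']),2),np.round(k['position'],3)) for k in tip_of(t,q)[:2]])
E
```

```text
clock: 21.65
position: [0.4509, -0.3612, 0.1811]
eef_rot: [[-0.098, 0.913, 0.397], [-0.216, -0.408, 0.887], [0.971, 0.001, 0.237]]
contact_force: [-0.4, -1.0, -0.2]
grip_width: 1.0
t 21.65 F n,t,z -1.0712549882489466 -0.04768506047509582 -0.18165023329398722 joints [-1.16  1.08  1.4   1.09  2.2  -0.98]
side bottle_foot 0.85 n -0.0495 t -0.0096 z -0.0019
top bottle_cap 0.56 n -0.0578 t -0.0129 z 0.1772
side glaze_jar [(0.87, array([ 0.364, -0.252, -0.001]))]
side paint_coral [(0.85, array([ 0.584, -0.533,  0.002]))]
top glaze_jar []
top paint_coral [(0.74, array([ 0.578, -0.535,  0.002]))]
```

View pics/L12.png

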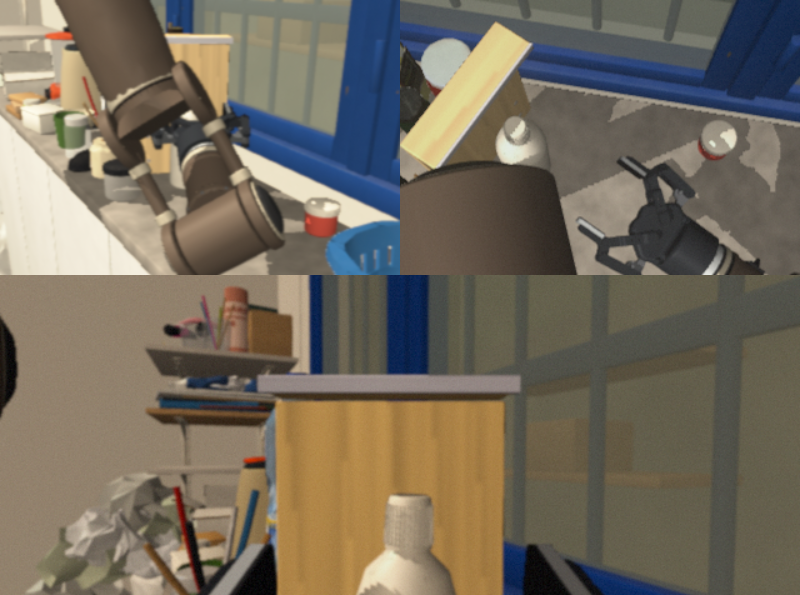

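View pics/w13.png

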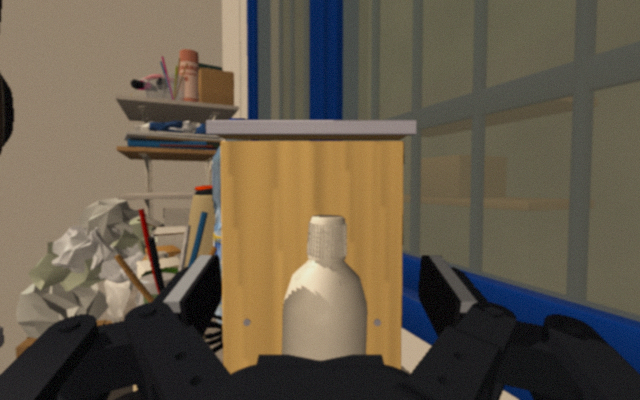

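```bash
python3 -c "
from station import *
print(finish_job(),read_state()['clock'])"
```

```text
the job is handed in; nothing more can be done
the job is handed in; nothing more can be done
```

The bottle is standing upright by itself about 50 mm in front of the board, and I handed the job in at about 22 s of the 72 s allowed. The hand-in gave no verdict.

- **What I did:** I gripped the cap and tilted the bottle up about its foot edge. I then slid it until the cap rim met the board at about 48° from vertical. From there I walked it up the board to about 27° from vertical, eased the rim off the board and brought it upright. I set it down, opened the fingers and backed off about 130 mm.
- **Contact with the board:** The wrist felt about 5 to 11 N along the board's normal over roughly 2 s of contact, well under the 40 N limit.
- **Foot height:** The foot centre stayed at 35 mm or lower. Once upright, the bottle hung about 2 mm off the counter in the gripper, so I lowered it until the counter pushed back (about 6 N). I eased up 1 mm before letting go.
- **Last look:** The foot was about 50 mm from the face and 10 mm off the middle. Its height read −2 mm, so it is on the counter. After backing off, the wrist force was about 1 N, within its usual noise.
- **Neighbours:** The grey jar and the coral pot were within 2 to 5 mm of their first readings, which is the accuracy of the networks. The jar showed only in the side view on the last check, because the arm hid it from the top camera.
- **Disagreement:** The cap read 58 mm from the face and the foot 50 mm. Taken literally that is a lean of about 0.045 rad, under the 0.06 limit. It is within what a 4 mm error at each end could produce, and the pictures show the bottle standing.

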